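# Fold down the spice rack's sprung shelf and stand the jar on it

## Robot

A 6-joint arm with a two-finger parallel gripper is mounted at the origin on a cart in front of the work surface, level with it; the furniture and walls round the work are solid. World frame = base frame: x ahead of the robot, y to its left, z up, the work surface at z = 0. Lengths are in m, angles in rad, forces in N, time in s.
With the tool pointing down it reaches from about 0.35 to 0.975 m from the base axis. Payload 17.4 kg.
Tool frame: the origin (TCP) lies between the finger pads; the fingertips stand 11 mm ahead of it and the grasp point (between the pads) lies 8 mm behind it; z points along the fingers, y is the line along which they close (so a half turn about z gives the same grasp; the last joint's range is limited). The gripper opens to 85 mm and grips with 20 to 120 N. Pads are 22 mm wide; open, the fingers measure 114 mm over their backs; the gripper's body (76 mm by 85 mm) begins 54 mm behind the grasp point. The pads swing forward as they close: fully open they stand 13 mm farther back than shut.
Start: joints at [1.202, 0.116, 1.442, -0, 1.584, -0.038], TCP at [0.219, 0.638, 0.242] pointing down, gripper open.
Joint ranges: [-2.83, 2.83], [-0.83, 2.19], [0.07, 2.5], [-1.14, 4.28], [0.01, 3], [-2.97, 2.97]. Speed limits (rad/s): [1.89, 1.89, 2.22, 3.14, 3.14, 3.14].

## Interface

Orientations are given as a rotation vector (axis times angle).
In Python, from bench import manip gives the robot as it stands.
- The arm moves only by the tool arm_command, never from a script. Its argument "moves" is a list of rows, each an object with "delta_pos": the shift along the tool's x, y, z in mm, a list of three; "turn": the turn, a rotation vector about the tool's x, y, z in rad, a list of three; "fingers": the opening, from -1 (shut) to 1 (fully open), so that 0 is half open. In form: [{"delta_pos": [dx, dy, dz], "turn": [wx, wy, wz], "fingers": fingers}, ...]. A call has 1 to 5 rows; each row is the pose to reach, as a shift and turn from the pose commanded when the call began, along the tool's axes at that moment; what a row does not reach only later rows make up. A row lasts 1/10 s, in which the tool goes at most 50 mm and 8.59 degrees, less where a joint would pass 70% of its speed; a pose out of reach is approached as far as the arm can. A call with a gripper value outside its range is refused whole. The fingers move at their own pace and stop on an object; "newtons" is the grip in N (left out, the last holds). Time passes only in rows, so rows that repeat a pose let the fingers close. It gives the time, the measured TCP pose, the force, the opening and the grip force at its end, in the units of the state.
- manip.read_state(): the state, without advancing time (a new reading comes with each control period).
- manip.snapshot(name): name is "scene" or "side" or "wrist"; returns the picture (400x640x3 uint8, red, green, blue); there is no depth.
- manip.camera_info(name): a dict with "camera_matrix" (3x3 intrinsics, pixels), "k1" (the pictures are not rectified: a ray, as slopes to the right and down, at radius r is drawn at 1 + k1 r^2 times it, then the intrinsics apply), "R" (3x3) and "t" (3): a world point X has camera coordinates R X + t; the wrist camera has in their place "T_tool_cam" (4x4, takes a point from camera to tool coordinates, whose origin is the TCP and whose axes are the flange's). Camera axes: x right, y down, z forward; pixel columns grow to the right and rows downward; lengths in m; the calibration is good to about 2 mm. A picture is of the moment at which its call begins: read the wrist's pose just before it. camera_info takes no time and is no camera call.
- manip.job_done(): hands the job in; it is judged then, once.
The state is a dict: "t": time; "joint_pos": joint angles; "joint_vel": joint speeds; "joint_torque": joint torques, N m; "ee_pos": TCP position; "tool_rot": TCP orientation; "contact_force": force on the tool from outside, world axes, zero at the start; "torque": the same for the moment, N m; "width": opening from 0.0 (shut) to 1.0 (fully open); "grasp_force": force on a finger pad.
Only numpy, scipy, OpenCV 4.12 (cv2) and the standard library are available. Lean on these libraries where they do the work, as an engineer would, in place of code of your own. Each camera call takes 0.05 s, during which the arm holds its last target. There are 200 camera calls.

## Task

The white front shelf of the spice rack is folded up: swing it towards you past the point where its spring flips over, then press its front edge firmly down until it clicks past its catch and lies locked on its stop, feeling for the stop, which is not quite level, and never pushing or pressing the shelf harder than about 15 N. Then stand the wide glass jar with the reddish contents upright on the middle of the locked shelf, set down softly, and let go. Leave the two spice jars and the tin where they are.

Things in the scene. Friction and masses are not known exactly. Their poses are not given: they have to be found in the camera images.
- rack: Low light-wood spice rack fixed to the worktop, 130 (x) x 194 (y) x 62 high to its deck, with a thin steel rail (up to 89 high) along the back. Origin: centre of its underside; x points from its front (robot side) to its back, y to its left, z up. Steel spring housings (radius 16) stand at both ends of the hinge, outside the shelf.
- fold_hinge (a point): Middle of the shelf's hinge axis, fixed to the rack, at (-75, 0, 60) mm in the rack frame. The axis runs along the rack's y.
- fold_shelf: White fold-down shelf, 150 wide (y), 8 thick (x), free edge 100 from the hinge axis. Origin on the hinge axis, mid width. Upright at the start, axes then as the rack's: z from hinge to free edge, x out of the face that looks to the back and becomes the upper face. Folds to the rack's front, about -y. Behind it the deck is free for at least 40 mm; two things stand further back.
- shelf_edge (a point): Middle of the free edge, (4, 0, 100) mm in the shelf frame; a lip 6 wide, 5 high runs along it on the upper face. Spring: resists at first with about 0.5 N m (6 N at 80 mm from the hinge), fading to none about 0.8 rad from upright; past about 1 rad it drives the shelf on by itself until it rests on a catch, well short of the stop, edge 77 to 103 mm over the worktop.
- shelf_mid (a point): Centre of the upper face, (4, 0, 50) mm in the shelf frame, axes as the shelf's; face free from hinge to lip, 84 deep. On the catch, pressing down 80 mm from the hinge meets a force growing to 5 to 7 N over 15 to 25 mm; then it clicks and drops a few mm onto its stop, locked (edge 52 to 74 mm over the worktop). The stop is up to 0.11 rad off level either way; where cannot be told beforehand.
- jar_1: The jar to be moved: glass jar with reddish contents and a black lid, diameter 61, 86 high (the lid the top 11), 0.31 kg (may vary by a third). Origin: centre of its underside, z up. It stands on the worktop, left or right of the rack and nearer to the robot.
- spice_jar_2: Bystander: slim spice jar with a blue label and a black lid, diameter 44, 105 high, on the worktop on the other side. Origin: centre of its underside.
- spice_jar_1: Bystander: spice jar with a brown label, diameter 44, 96 high, loose on the rack's deck, back left. Origin: centre of its underside.
- tin_1: Bystander: tin, diameter 75, 58 high, loose on the rack's deck, back right. Origin: centre of its underside.
Things that resemble listed ones, but are neither listed nor needed, are in the scene too. What is shaped like the jar_1 but pink or red is not meant.

How it is judged:
On the way:
1. the shelf is folded down past its catch and locked on its stop (z of shelf_edge in the frame of rack below 0.0757 m), for 0.3 s.
At the end, for the whole second after the job is handed in: The shelf is locked on its stop (free edge less than 75.7 mm over the rack's foot), and the wide jar stands upright (within 0.2 rad) and still on it, with its whole foot on the shelf (centre within about 16 mm of the shelf's middle in depth and 45 mm in width), released (z of shelf_edge in the frame of rack below 0.0757 m and z of jar_1 in the frame of shelf_mid between -0.018 and 0.016 m and y of jar_1 in the frame of shelf_mid between -0.045 and 0.045 m and x of jar_1 in the frame of shelf_mid between -0.006 and 0.006 m and angle between jar_1's own z axis and vertical below 0.2 rad and linear speed of jar_1 below 0.02 m/s and contact force between each of the arm, the fingers and jar_1 below 0.1 N); the robot touches nothing.
It fails at once if the robot pushed the shelf with more than 20 N (contact force between any of the fingers, the arm and fold_shelf above 20 N).
It fails at once if the jar was banged or pressed onto the shelf with more than 35 N (contact force between jar_1 and fold_shelf above 35 N).
It fails at once if the blue-label spice jar was displaced by more than 20 mm (distance of spice_jar_2 from where it was at the start of the episode above 0.02 m).
It fails at once if the brown-label spice jar was displaced by more than 20 mm (distance of spice_jar_1 from where it was at the start of the episode above 0.02 m).
It fails at once if the tin was displaced by more than 20 mm (distance of tin_1 from where it was at the start of the episode above 0.02 m).
It also fails if it takes over 72 s, if anything falls off the work surface, if the arm or the gripper's body presses on something with over 40 N, if the wrist force passes 120 N, or if a joint passes its speed limit or range.

## Working session

There is one attempt and no reset: what is moved stays moved. The work goes in short steps, Python scripts to look and compute and a tool call to move; the robot and the scene stay as the last step left them, time stands still between calls to the robot, and variables do not carry over. Pictures are saved under pics/ and viewed, at most 10 in all, crops included, and the job is handed in when it is done.

Besides the shell and the picture viewer there is one more tool, called in YAML: its name, and indented under it one key for each argument. arm_command: Moves the arm, as the interface text tells. Its arguments: {"type":"object","properties":{"moves":{"type":"array","items":{"type":"object","properties":{"delta_pos":{"type":"array","items":{"type":"number"}},"turn":{"type":"array","items":{"type":"number"}},"fingers":{"type":"number"}}}},"newtons":{"type":"number"}},"required":["moves"]}

```bash
ls; mkdir -p pics; python3 - <<'E'
from bench import manip
import cv2
print(manip.read_state())
for n in ("scene","side"):
    cv2.imwrite(f"pics/{n}0.png",cv2.cvtColor(manip.snapshot(n),cv2.COLOR_RGB2BGR))
for n in ("scene","side","wrist"): print(n,manip.camera_info(n))
E
```

```text
pics
{'t': 0.0, 'joint_pos': array([ 1.20220973e+00,  1.16475752e-01,  1.44228153e+00,  9.44414510e-06,
        1.58400732e+00, -3.78149258e-02]), 'joint_vel': array([-7.60383314e-04, -4.40374678e-04, -6.50589510e-05,  8.72995737e-04,
       -1.93121971e-03,  5.00900489e-04]), 'joint_torque': array([-6.15741537e-04, -7.31977201e+01, -6.32491279e+01, -1.17035363e-06,
        6.17254307e-03, -2.74010169e-06]), 'ee_pos': array([0.21916995, 0.63823007, 0.24155897]), 'tool_rot': array([-5.17168830e-01, -3.09848245e+00,  1.79987926e-03]), 'contact_force': array([-0.12336054, -0.10450967, -0.53726755]), 'torque': array([-0.01979369, -0.00758656,  0.02689231]), 'grasp_force': 0.0, 'width': 0.998079882946246}
scene {'camera_matrix': array([[509.29042202,   0.        , 324.24110038],
       [  0.        , 509.29042202, 200.45726579],
       [  0.        ,   0.        ,   1.        ]]), 'k1': 0.01922121319704363, 'R': array([[ 5.04472942e-01, -8.63427287e-01, -6.08200795e-04],
       [-7.25472458e-01, -4.23488183e-01, -5.42537990e-01],
       [ 4.68184539e-01,  2.74136969e-01, -8.40031047e-01]]
[... 326 characters left out ...]
11557478,  0.5210087 , -0.84569049],
       [ 0.20733754, -0.81998734, -0.53350905]]), 't': array([0.54454247, 0.19884357, 0.88346431])}
wrist {'camera_matrix': array([[280.07521533,   0.        , 320.31862045],
       [  0.        , 280.07521533, 198.71736385],
       [  0.        ,   0.        ,   1.        ]]), 'k1': -0.015296969128357082, 'T_tool_cam': array([[-1.67448080e-04, -9.44761961e-01, -3.27757240e-01,
         8.44490273e-02],
       [ 9.99999868e-01, -3.17614073e-04,  4.04633738e-04,
         1.60200645e-04],
       [-4.86382876e-04, -3.27757129e-01,  9.44761889e-01,
        -1.30592425e-01],
       [ 0.00000000e+00,  0.00000000e+00,  0.00000000e+00,
         1.00000000e+00]])}
```

View pics/scene0.png

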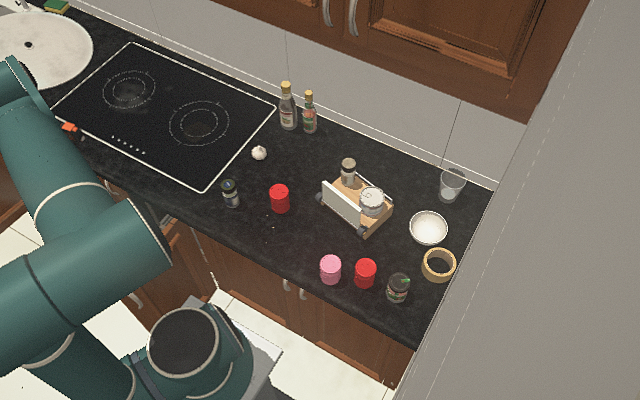

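View pics/side0.png

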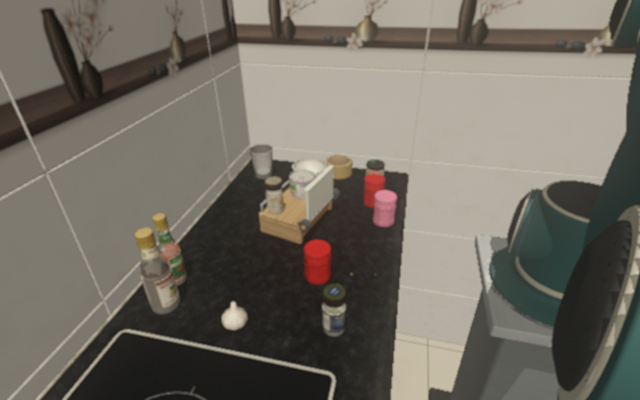

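The rack is at about (355,205). Candidates for the wide jar: red (280,198), pink (330,270), red (365,273), dark glass (397,287). The slim blue-label jar is at (231,193), so the wide jar should be on the other side, at (397,287). I'll check that in a close crop.

```bash
cat > h.py <<'E'
import numpy as np, cv2
from bench import manip
from scipy.spatial.transform import Rotation as Ro
def slopes(n,uv):
    c=manip.camera_info(n);K=c["camera_matrix"];d=(np.array(uv,float)-K[:2,2])/[K[0,0],K[1,1]]
    s=d.copy()
    for _ in range(10): s=d/(1+c["k1"]*(s@s))
    return c,np.r_[s,1]
def pose(c,st):
    if "R" in c: return c["R"].T, -c["R"].T@c["t"]
    T=c["T_tool_cam"];Rt=Ro.from_rotvec(st["tool_rot"]).as_matrix()
    return Rt@T[:3,:3], Rt@T[:3,3]+st["ee_pos"]
def px2w(n,uv,z,st=None):
    c,s=slopes(n,uv);R,p=pose(c,st);d=R@s
    return p+d*(z-p[2])/d[2]
def w2px(n,X,st=None):
    c=manip.camera_info(n);R,p=pose(c,st);q=R.T@(np.array(X)-p);s=q[:2]/q[2]
    K=c["camera_matrix"];return K[:2,2]+K[0,0]*s*(1+c["k1"]*(s@s))
def crop(src,x0,y0,x1,y1,k,out):
    cv2.imwrite(out,cv2.resize(cv2.imread(src)[y0:y1,x0:x1],None,fx=k,fy=k,interpolation=cv2.INTER_CUBIC))
E
python3 - <<'E'
from h import *
a=cv2.imread("pics/scene0.png")[145:310,300:450]; b=cv2.imread("pics/side0.png")[150:260,240:410]
a=cv2.resize(a,(150*360//165*10//10,360)); 
a=cv2.resize(cv2.imread("pics/scene0.png")[145:310,300:450],None,fx=3.5,fy=3.5,interpolation=cv2.INTER_CUBIC)
cv2.imwrite("pics/c1.png",a)
for uv in [(397,300),(231,205),(280,210),(365,285),(330,283)]: print(uv,px2w("scene",uv,0))
E
```

```text
(397, 300) [ 0.43412891 -0.36906011  0.        ]
(231, 205) [0.45644001 0.2359474  0.        ]
(280, 210) [0.5202615  0.08889022 0.        ]
(365, 285) [ 0.42869354 -0.2677522   0.        ]
(330, 283) [ 0.38234816 -0.1759118   0.        ]
```

View pics/c1.png

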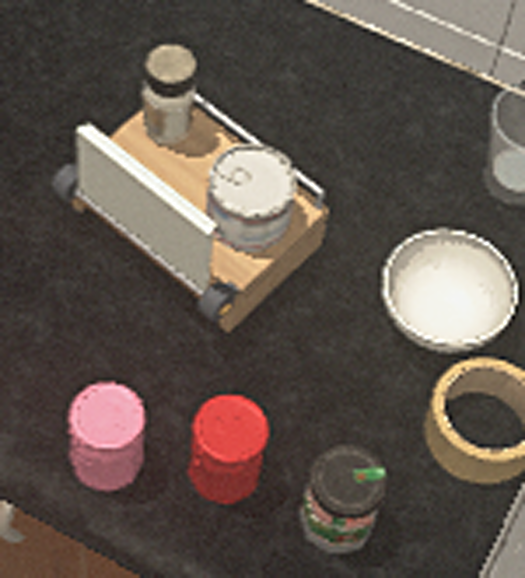

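The black-lidded glass jar at crop (344,498), i.e. full picture (398,287), is jar_1; the red and pink ones have no lid. The shelf's top edge runs from crop (78,130) to (212,233).

```bash
python3 - <<'E'
from h import *
f=lambda u,v,z:px2w("scene",(300+u/3.5,145+v/3.5),z)
A=f(78,131,.160);B=f(210,234,.160);print(A,B,np.linalg.norm(A-B))
d=A-B;yaw=np.arctan2(-d[0],d[1]);print("yaw",yaw)
R=Ro.from_euler("z",yaw).as_matrix()
o=(A+B)/2-R@[-79,0,160]/np.array(1000) if 0 else (A+B)/2-R@(np.array([-79,0,160])/1000)
print("rack",o)
print("deck RB",f(326,210,.062),"pred",o+R@[.065,-.097,.062])
print("jar lid",f(347,481,.086)," bottom near",f(338,550,0))
print("hinge",o+R@[-.075,0,.06],"tin",f(252,181,.12),"sj1",f(170,60,.158))
from h import w2px
for p in [(-.065,-.097,.0),(-.065,-.097,.062),(.065,-.097,.062),(-.079,.075,.16),(-.075,-.085,.06)]:
    q=w2px("scene",o+R@p);print(p,(q-[300,145])*3.5)
E
```

```text
[ 0.58591102 -0.03079692  0.16      ] [ 0.5521393  -0.17465672  0.16      ] 0.1477706631469667
yaw -0.23057918046676248
rack [ 6.45934362e-01 -1.20781592e-01 -5.55111512e-17]
deck RB [ 0.68169239 -0.22781613  0.062     ] pred [ 0.68704557 -0.2300696   0.062     ]
jar lid [ 0.44712883 -0.3579936   0.086     ]  bottom near [ 0.42763026 -0.370839    0.        ]
hinge [ 0.5729193  -0.10364099  0.06      ] tin [ 0.63987773 -0.17099095  0.12      ] sj1 [ 0.6917904  -0.06095218  0.158     ]
(-0.065, -0.097, 0.0) [229.57404938 334.36090276]
(-0.065, -0.097, 0.062) [234.47041973 299.79122546]
(0.065, -0.097, 0.062) [330.97500831 206.66443412]
(-0.079, 0.075, 0.16) [ 77.04130609 130.25185659]
(-0.075, -0.085, 0.06) [216.03658643 299.91700784]
```

```bash
cat >> h.py <<'E'
O=np.array([.646,-.121,0]);YAW=-.23
RR=Ro.from_euler("z",YAW).as_matrix()
RT=RR@np.array([[-1,0,0],[0,1,0],[0,0,-1.]])   # tool down, tool y = rack y
def go(p,rack=True,extra=0.):
    st=manip.read_state();R0=Ro.from_rotvec(st["tool_rot"]).as_matrix()
    X=O+RR@np.array(p) if rack else np.array(p)
    d=R0.T@(X-st["ee_pos"])*1000
    w=Ro.from_matrix(R0.T@RT@Ro.from_euler("z",extra).as_matrix()).as_rotvec()
    print("t",round(st["t"],2),"delta",d.round(1),"turn",w.round(4),"F",st["contact_force"].round(1))
def rk():
    st=manip.read_state();print("t",round(st["t"],2),"rackpos mm",(RR.T@(st["ee_pos"]-O)*1000).round(1),"F",st["contact_force"].round(1))
E
python3 -c "
from h import *
go((-.04,.02,.25))"
```

```text
t 0.1 delta [-608.5 -563.6   -7.8] turn [-1.100e-03 -1.000e-04 -1.008e-01] F [-0.4  0.1  0.8]
```

arm_command:
  moves:
    - {"delta_pos":[-30,-28,0],"turn":[0,0,-0.02],"fingers":-1}
    - {"delta_pos":[-65,-60,0],"turn":[0,0,-0.05],"fingers":-1}
    - {"delta_pos":[-100,-92,0],"turn":[0,0,-0.1],"fingers":-1}
    - {"delta_pos":[-135,-125,0],"turn":[0,0,-0.1],"fingers":-1}
    - {"delta_pos":[-170,-157,0],"turn":[0,0,-0.1],"fingers":-1}

```text
t: 0.6
ee_pos: [0.3294, 0.4329, 0.242]
tool_rot: [-0.361, -3.121, 0.0]
contact_force: [0.9, -0.1, -0.2]
width: 0.139
grasp_force: 0.0
```

```bash
python3 -c "
from h import *
go((-.04,.02,.25))"
```

```text
t 0.6 delta [-394.7 -447.    -7.9] turn [-0.0003 -0.0001 -0.0003] F [ 0.9 -0.1 -0.2]
```

arm_command:
  moves:
    - {"delta_pos":[-32,-36,-2],"turn":[0,0,0],"fingers":-1}
    - {"delta_pos":[-64,-72,-4],"turn":[0,0,0],"fingers":-1}
    - {"delta_pos":[-96,-108,-6],"turn":[0,0,0],"fingers":-1}
    - {"delta_pos":[-128,-145,-8],"turn":[0,0,0],"fingers":-1}
    - {"delta_pos":[-160,-181,-8],"turn":[0,0,0],"fingers":-1}

```text
t: 1.1
ee_pos: [0.4438, 0.22, 0.2506]
tool_rot: [0.361, 3.12, 0.0]
contact_force: [1.0, 0.3, 0.2]
width: 0.004
grasp_force: 0.0
```

arm_command:
  moves:
    - {"delta_pos":[-32,-36,0],"turn":[0,0,0],"fingers":-1}
    - {"delta_pos":[-64,-72,0],"turn":[0,0,0],"fingers":-1}
    - {"delta_pos":[-96,-108,0],"turn":[0,0,0],"fingers":-1}
    - {"delta_pos":[-128,-145,0],"turn":[0,0,0],"fingers":-1}
    - {"delta_pos":[-160,-181,0],"turn":[0,0,0],"fingers":-1}

```text
t: 1.6
ee_pos: [0.5582, 0.007, 0.2502]
tool_rot: [-0.362, -3.121, -0.0]
contact_force: [0.4, 1.9, -0.3]
width: 0.0
grasp_force: 0.0
```

```bash
python3 -c "
from h import *
rk();go((-.04,.02,.25))"
```

```text
t 1.6 rackpos mm [-114.7  104.6  250.2] F [ 0.4  1.9 -0.3]
t 1.6 delta [-74.8 -84.5   0.2] turn [ 0.     -0.0001 -0.0011] F [ 0.4  1.9 -0.3]
```

arm_command:
  moves:
    - {"delta_pos":[-30,-34,0],"turn":[0,0,0],"fingers":-1}
    - {"delta_pos":[-55,-65,0],"turn":[0,0,0],"fingers":-1}
    - {"delta_pos":[-75,-85,0],"turn":[0,0,0],"fingers":-1}
    - {"delta_pos":[-75,-85,0],"turn":[0,0,0],"fingers":-1}

```text
t: 2.0
ee_pos: [0.6121, -0.0936, 0.2491]
tool_rot: [-0.366, -3.119, 0.001]
contact_force: [0.1, 0.3, -0.6]
width: -0.001
grasp_force: 0.0
```

```bash
python3 - <<'E'
from h import *
rk();st=manip.read_state()
w=manip.snapshot("wrist");s=manip.snapshot("scene")
P=lambda p:w2px("wrist",O+RR@np.array(p),st)
for p in [(-.079,.075,.16),(-.079,-.075,.16),(-.066,.075,.16),(-.066,-.075,.16)]: print(P(p).round())
s=cv2.resize(s[130:260,290:430],None,fx=3,fy=3)
w=cv2.resize(w,None,fx=.8,fy=.8) if 0 else w
cv2.imwrite("pics/w1.png",cv2.cvtColor(w,cv2.COLOR_RGB2BGR));cv2.imwrite("pics/s1.png",cv2.cvtColor(s,cv2.COLOR_RGB2BGR))
E
```

```text
t 2.0 rackpos mm [-39.2  18.9 249.1] F [ 0.1  0.3 -0.6]
[390. 161.]
[202. 162.]
[389. 177.]
[204. 178.]
```

View pics/w1.png

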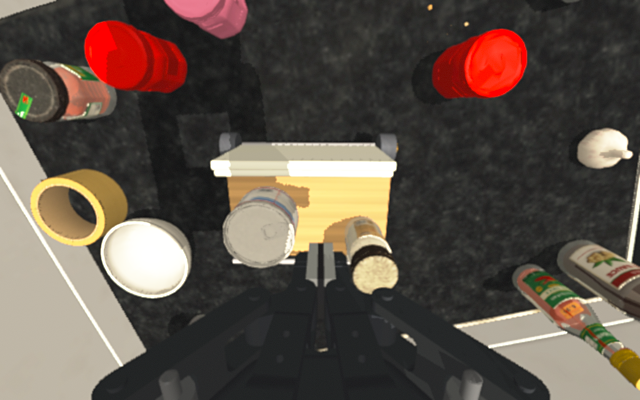

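The wrist view shows the shelf's top edge as a band from (211,163–177) to (396,157–170), with the tin at (262,230) and the spice jar at (375,265). Jar_1's reddish contents are visible at (60,92). I'll refine the rack pose.

```bash
python3 - <<'E'
from h import *
st=manip.read_state()
g=lambda u,v,z:px2w("wrist",(u,v),z,st)
R_,L_=g(211,163,.16),g(396,157,.16);R2,L2=g(212,177,.16),g(396,170,.16)
d=L_-R_;print(np.linalg.norm(d),np.linalg.norm(L2-R2),np.linalg.norm(L2-L_));y=np.arctan2(-d[0],d[1]);print("yaw",y)
R=Ro.from_euler("z",y).as_matrix();o=(L_+R_)/2-R@[-.079,0,.16];o2=(L2+R2)/2-R@[-.066,0,.16];print(o,o2)
print("lid",g(38,92,.086)); print("tin",RR.T@(g(262,228,.12)-O))
E
```

```text
0.14741238048549435 0.1490104766946768 0.010575024706191656
yaw -0.19962244451785865
[ 0.64595316 -0.11051733  0.        ] [ 0.64397916 -0.11034064  0.        ]
lid [ 0.45376884 -0.34318639  0.086     ]
tin [-0.0034506  -0.03820384  0.12      ]
```

```bash
sed -i 's/^O=.*/O=np.array([.645,-.113,0]);YAW=-.21/' h.py; python3 -c "
from h import *
rk();go((-.043,.018,.156))"
```

```text
t 2.1 rackpos mm [-37.6  14.3 249.6] F [-1.1  0.5 -0.6]
t 2.1 delta [ 5.4  3.5 93.6] turn [ 0.0001 -0.0012 -0.0218] F [-1.1  0.5 -0.6]
```

arm_command:
  moves:
    - {"delta_pos":[3,2,35],"turn":[0,0,-0.022],"fingers":-1}
    - {"delta_pos":[5,3,70],"turn":[0,0,-0.022],"fingers":-1}
    - {"delta_pos":[5,3,93],"turn":[0,0,-0.022],"fingers":-1}
    - {"delta_pos":[5,3,93],"turn":[0,0,-0.022],"fingers":-1}

```text
t: 2.5
ee_pos: [0.6054, -0.0854, 0.154]
tool_rot: [-0.325, -3.12, -0.001]
contact_force: [-0.8, -0.6, 0.7]
width: -0.0
grasp_force: 0.0
```

arm_command:
  moves:
    - {"delta_pos":[4,0,0],"turn":[0,0,0],"fingers":-1}
    - {"delta_pos":[8,0,0],"turn":[0,0,0],"fingers":-1}
    - {"delta_pos":[12,0,0],"turn":[0,0,0],"fingers":-1}

```text
t: 2.8
ee_pos: [0.596, -0.0841, 0.1594]
tool_rot: [0.327, 3.121, -0.0]
contact_force: [9.2, -0.5, 3.3]
width: -0.001
grasp_force: 4.0
```

```bash
python3 -c "
from h import *
rk()"
```

```text
t 2.8 rackpos mm [-54.   18.  159.4] F [ 9.2 -0.5  3.3]
```

arm_command:
  moves:
    - {"delta_pos":[2,0,0],"turn":[0,0,0],"fingers":-1}
    - {"delta_pos":[5,0,0],"turn":[0,0,0],"fingers":-1}
    - {"delta_pos":[8,0,0],"turn":[0,0,0],"fingers":-1}

```text
t: 3.1
ee_pos: [0.5887, -0.0824, 0.1596]
tool_rot: [0.327, 3.119, 0.0]
contact_force: [8.4, 2.1, 3.8]
width: 0.0
grasp_force: 4.0
```

```bash
python3 -c "
from h import *
rk()"
```

```text
t 3.1 rackpos mm [-61.5  18.2 159.6] F [8.4 2.1 3.8]
```

arm_command:
  moves:
    - {"delta_pos":[6,0,0.5],"turn":[0,0,0],"fingers":-1}
    - {"delta_pos":[12,0,1.5],"turn":[0,0,0],"fingers":-1}
    - {"delta_pos":[18,0,3.5],"turn":[0,0,0],"fingers":-1}
    - {"delta_pos":[23.5,0,5],"turn":[0,0,0],"fingers":-1}

```text
t: 3.5
ee_pos: [0.5656, -0.0777, 0.1548]
tool_rot: [0.327, 3.119, -0.0]
contact_force: [6.2, -0.3, 5.7]
width: -0.004
grasp_force: 3.6
```

arm_command:
  moves:
    - {"delta_pos":[5,0,3],"turn":[0,0,0],"fingers":-1}
    - {"delta_pos":[11,0,6],"turn":[0,0,0],"fingers":-1}
    - {"delta_pos":[16,0,10],"turn":[0,0,0],"fingers":-1}
    - {"delta_pos":[21,0,14],"turn":[0,0,0],"fingers":-1}

```text
t: 3.9
ee_pos: [0.5448, -0.0734, 0.1406]
tool_rot: [0.327, 3.12, -0.0]
contact_force: [3.2, 0.3, 7.7]
width: 0.001
grasp_force: 3.6
```

```bash
python3 -c "
from h import *
rk()"
```

```text
t 3.9 rackpos mm [-106.2   17.8  140.6] F [3.2 0.3 7.7]
```

arm_command:
  moves:
    - {"delta_pos":[5,0,4],"turn":[0,0,0],"fingers":-1}
    - {"delta_pos":[9,0,9],"turn":[0,0,0],"fingers":-1}
    - {"delta_pos":[14,0,14],"turn":[0,0,0],"fingers":-1}

```text
t: 4.2
ee_pos: [0.5309, -0.0704, 0.1263]
tool_rot: [0.327, 3.121, -0.0]
contact_force: [1.2, 1.1, 5.1]
width: -0.001
grasp_force: 2.0
```

```bash
python3 -c "
from h import *
rk()"
```

```text
t 4.2 rackpos mm [-120.4   17.9  126.3] F [1.2 1.1 5.1]
```

arm_command:
  moves:
    - {"delta_pos":[4,0,5],"turn":[0,0,0],"fingers":-1}
    - {"delta_pos":[6,0,10],"turn":[0,0,0],"fingers":-1}
    - {"delta_pos":[8,0,15],"turn":[0,0,0],"fingers":-1}
    - {"delta_pos":[10,0,20],"turn":[0,0,0],"fingers":-1}

```text
t: 4.6
ee_pos: [0.5203, -0.0684, 0.1038]
tool_rot: [-0.327, -3.124, 0.0]
contact_force: [-0.7, -0.3, 0.7]
width: 0.002
grasp_force: 0.0
```

```bash
python3 - <<'E'
from h import *
rk()
a,b=manip.snapshot("side"),manip.snapshot("scene")
a=cv2.resize(a[130:280,230:400],(680,600),interpolation=cv2.INTER_CUBIC)
cv2.imwrite("pics/a2.png",cv2.cvtColor(a,cv2.COLOR_RGB2BGR))
E
```

```text
t 4.6 rackpos mm [-131.2   17.6  103.8] F [-0.7 -0.3  0.7]
```

View pics/a2.png

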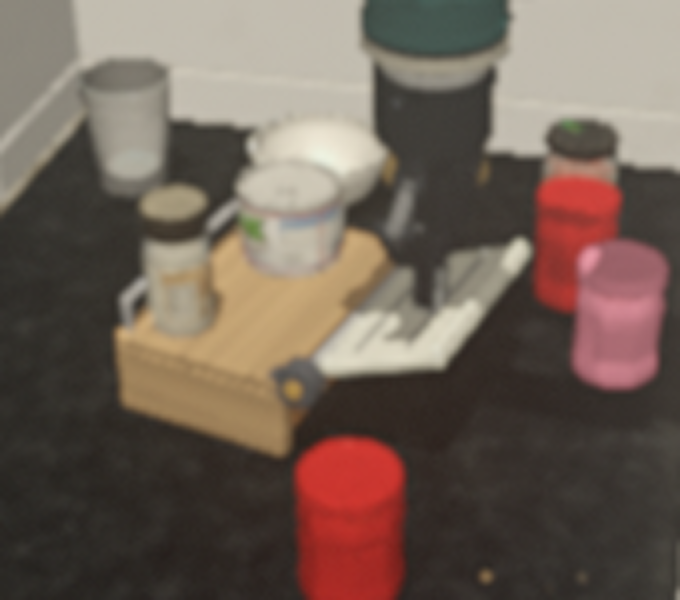

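The shelf has flipped and rests on its catch at crop (430,320), with the bystanders unmoved. Next: press at about 78 mm from the hinge.

arm_command:
  moves:
    - {"delta_pos":[0,-5,-12],"turn":[0,0,0],"fingers":-1}
    - {"delta_pos":[10,-12,-14],"turn":[0,0,0],"fingers":-1}
    - {"delta_pos":[19,-18,-14],"turn":[0,0,0],"fingers":-1}
    - {"delta_pos":[19,-18,-8],"turn":[0,0,0],"fingers":-1}
    - {"delta_pos":[19,-18,0],"turn":[0,0,0],"fingers":-1}

```text
t: 5.2
ee_pos: [0.4981, -0.0823, 0.1041]
tool_rot: [0.328, 3.123, -0.0]
contact_force: [0.5, 0.0, 0.6]
width: -0.001
grasp_force: 0.0
```

arm_command:
  moves:
    - {"delta_pos":[0,0,4],"turn":[0,0,0],"fingers":-1}
    - {"delta_pos":[0,0,8],"turn":[0,0,0],"fingers":-1}

```text
t: 5.4
ee_pos: [0.4982, -0.0819, 0.0955]
tool_rot: [-0.327, -3.124, -0.0]
contact_force: [0.5, -0.3, -0.2]
width: 0.002
grasp_force: 0.0
```

```bash
python3 -c "
from h import *
rk()"
```

```text
t 5.4 rackpos mm [-150.1   -0.2   95.5] F [ 0.5 -0.3 -0.2]
```

arm_command:
  moves:
    - {"delta_pos":[0,0,4],"turn":[0,0,0],"fingers":-1}
    - {"delta_pos":[0,0,8],"turn":[0,0,0],"fingers":-1}

```text
t: 5.6
ee_pos: [0.4983, -0.082, 0.0882]
tool_rot: [-0.327, -3.124, -0.0]
contact_force: [-4.8, 0.9, 9.3]
width: 0.003
grasp_force: 3.6
```

arm_command:
  moves:
    - {"delta_pos":[0,0,3],"turn":[0,0,0],"fingers":-1}
    - {"delta_pos":[0,0,6],"turn":[0,0,0],"fingers":-1}

```text
t: 5.8
ee_pos: [0.4983, -0.082, 0.0826]
tool_rot: [-0.327, -3.124, 0.0]
contact_force: [-6.1, 1.4, 10.3]
width: -0.001
grasp_force: 4.7
```

arm_command:
  moves:
    - {"delta_pos":[1.5,0,1],"turn":[0,0,0],"fingers":-1}
    - {"delta_pos":[2,0,2],"turn":[0,0,0],"fingers":-1}

```text
t: 6.0
ee_pos: [0.4972, -0.0818, 0.081]
tool_rot: [0.327, 3.122, -0.0]
contact_force: [4.0, -1.1, 6.9]
width: -0.0
grasp_force: 3.5
```

```bash
python3 -c "
from h import *
rk();print(manip.read_state()['torque'])"
```

```text
t 6.0 rackpos mm [-151.    -0.3   81. ] F [ 4.  -1.1  6.9]
[-0.15434382 -0.77654404 -0.02608827]
```

arm_command:
  moves:
    - {"delta_pos":[-0.5,0,2],"turn":[0,0,0],"fingers":-1}
    - {"delta_pos":[-0.5,0,4],"turn":[0,0,0],"fingers":-1}

```text
t: 6.2
ee_pos: [0.497, -0.0817, 0.0767]
tool_rot: [0.327, 3.124, -0.0]
contact_force: [-3.9, 0.3, 6.4]
width: 0.002
grasp_force: 2.8
```

arm_command:
  moves:
    - {"delta_pos":[0.3,0,1.5],"turn":[0,0,0],"fingers":-1}
    - {"delta_pos":[0.5,0,3],"turn":[0,0,0],"fingers":-1}

```text
t: 6.4
ee_pos: [0.4965, -0.0816, 0.0732]
tool_rot: [0.327, 3.124, -0.0]
contact_force: [-0.1, -0.4, 0.0]
width: 0.003
grasp_force: 0.0
```

It clicked: the force dropped to 0. Now I feel for the stop.

arm_command:
  moves:
    - {"delta_pos":[0,0,1],"turn":[0,0,0],"fingers":-1}
    - {"delta_pos":[0,0,2],"turn":[0,0,0],"fingers":-1}

```text
t: 6.6
ee_pos: [0.4962, -0.0816, 0.0712]
tool_rot: [-0.327, -3.124, -0.0]
contact_force: [-2.5, 0.7, 6.6]
width: -0.001
grasp_force: 3.5
```

arm_command:
  moves:
    - {"delta_pos":[0,0,1],"turn":[0,0,0],"fingers":-1}
    - {"delta_pos":[0,0,2],"turn":[0,0,0],"fingers":-1}

```text
t: 6.8
ee_pos: [0.4963, -0.0817, 0.07]
tool_rot: [-0.327, -3.124, 0.0]
contact_force: [-8.9, 1.3, 17.4]
width: -0.0
grasp_force: 8.9
```

On the stop, with the face at about 60 mm there, so the shelf is locked. Backing off and going up.

arm_command:
  moves:
    - {"delta_pos":[0,0,-6],"turn":[0,0,0],"fingers":-1}
    - {"delta_pos":[0,0,-30],"turn":[0,0,0],"fingers":-1}
    - {"delta_pos":[0,0,-75],"turn":[0,0,0],"fingers":0}
    - {"delta_pos":[0,0,-120],"turn":[0,0,0],"fingers":1}
    - {"delta_pos":[0,0,-150],"turn":[0,0,0],"fingers":1}

```text
t: 7.3
ee_pos: [0.4965, -0.0817, 0.2226]
tool_rot: [0.327, 3.122, -0.0]
contact_force: [0.9, -0.5, 0.4]
width: 0.505
grasp_force: 0.0
```

```bash
python3 - <<'E'
from h import *
rk();st=manip.read_state()
w=manip.snapshot("wrist")
cv2.imwrite("pics/w2.png",cv2.cvtColor(w,cv2.COLOR_RGB2BGR))
go((.45,-.350,.22),False)
E
```

```text
t 7.3 rackpos mm [-151.7   -0.3  222.6] F [ 0.9 -0.5  0.4]
t 7.35 delta [  -9.  -272.1    7. ] turn [-0.      0.0074  0.0012] F [-0.   1.3  7. ]
```

View pics/w2.png

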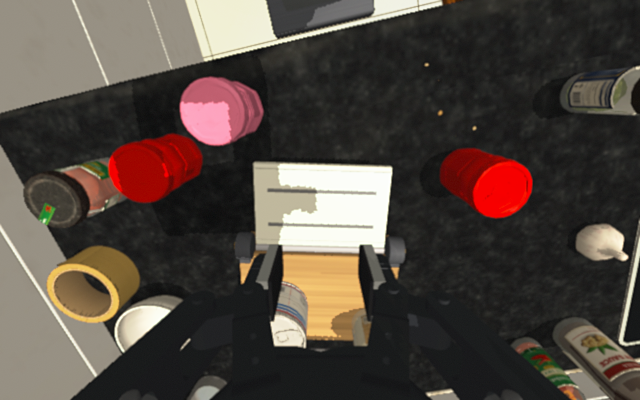

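The shelf lies down with its outer lip corners at (255,163) and (393,166). Jar_1's lid is at (56,198), and the red jar beside it is at (155,168).

```bash
python3 - <<'E'
from h import *
st=manip.read_state();print(st["joint_pos"].round(2))
g=lambda u,v,z:px2w("wrist",(u,v),z,st)
A,B=g(255,163,.064),g(393,166,.064);print(np.linalg.norm(A-B));d=B-A;y=np.arctan2(-d[0],d[1]);print("yaw",y)
R=Ro.from_euler("z",y).as_matrix();m=(A+B)/2;print("edge mid",m,"rack",m-R@[-.175,0,.064],"mid50",m+R@[.05,0,0])
print("lid",g(56,198,.086),"red lid",g(141,172,.086))
E
```

```text
[-0.21 -0.26  1.82 -0.    1.57 -1.58]
0.14700536060466535
yaw -0.23113081869478
edge mid [ 0.47889792 -0.07352683  0.064     ] rack [ 0.64924432 -0.11361555  0.        ] mid50 [ 0.52756832 -0.08498075  0.064     ]
lid [ 0.4504061  -0.35254682  0.086     ] red lid [ 0.44334204 -0.25324037  0.086     ]
```

arm_command:
  moves:
    - {"delta_pos":[0,-20,0],"turn":[0,0,0.1],"fingers":1}
    - {"delta_pos":[-2,-50,0],"turn":[0,0,0.24],"fingers":1}
    - {"delta_pos":[-4,-85,0],"turn":[0,0,0.38],"fingers":1}
    - {"delta_pos":[-6,-120,0],"turn":[0,0,0.52],"fingers":1}
    - {"delta_pos":[-8,-155,0],"turn":[0,0,0.66],"fingers":1}

```text
t: 7.85
ee_pos: [0.4715, -0.2362, 0.219]
tool_rot: [-1.33, -2.846, -0.0]
contact_force: [0.1, 0.1, -0.6]
width: 0.997
grasp_force: 0.0
```

```bash
python3 -c "
from h import *
rk();go((.449,-.353,.22),False,1.29)"
```

```text
t 7.85 rackpos mm [-144.  -156.7  219. ] F [ 0.1  0.1 -0.6]
t 7.85 delta [-75.1 -92.2  -1. ] turn [-0.     -0.      0.6256] F [ 0.1  0.1 -0.6]
```

arm_command:
  moves:
    - {"delta_pos":[-20,-24,0],"turn":[0,0,0.14],"fingers":1}
    - {"delta_pos":[-42,-50,0],"turn":[0,0,0.28],"fingers":1}
    - {"delta_pos":[-62,-76,0],"turn":[0,0,0.42],"fingers":1}
    - {"delta_pos":[-75,-92,0],"turn":[0,0,0.56],"fingers":1}
    - {"delta_pos":[-75,-92,0],"turn":[0,0,0.63],"fingers":1}

```text
t: 8.35
ee_pos: [0.4494, -0.3537, 0.2185]
tool_rot: [-2.148, -2.291, 0.001]
contact_force: [0.7, 0.6, -0.1]
width: 0.999
grasp_force: 0.0
```

```bash
python3 - <<'E'
from h import *
st=manip.read_state()
w=manip.snapshot("wrist")
cv2.imwrite("pics/w3.png",cv2.cvtColor(w,cv2.COLOR_RGB2BGR))
go((.449,-.353,.22),False,1.29)
E
```

```text
t 8.4 delta [-0.2 -0.7 -1.4] turn [-0.0007 -0.0006 -0.0084] F [-0.6  0.   0.9]
```

View pics/w3.png

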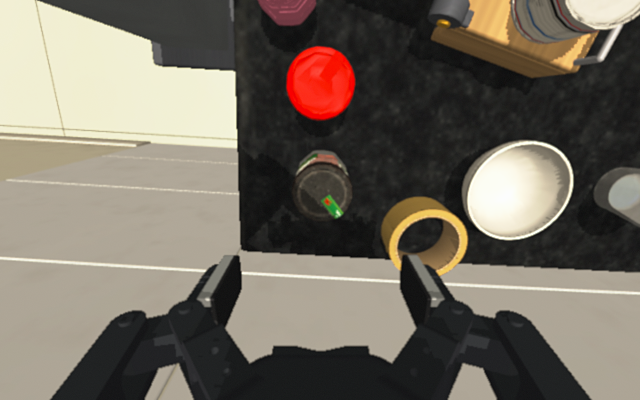

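Lid centre is at (325,192). The tape at (425,235) is near the +y finger, so I'll check the clearance.

```bash
python3 - <<'E'
from h import *
st=manip.read_state();g=lambda u,v,z:px2w("wrist",(u,v),z,st)
L=g(325,192,.086);print("lid",L,"low edges",g(295,192,.086),g(354,192,.086));print("tape c",g(425,232,.04),"left",g(382,228,.04),"red",g(320,83,.086))
Rt=Ro.from_rotvec(st["tool_rot"]).as_matrix();print("tool d",(Rt.T@(L-st["ee_pos"])*1000).round(1),"tape left",(Rt.T@(g(382,228,.04)-st["ee_pos"])*1000).round(1),"tape near",(Rt.T@(g(400,250,.04)-st["ee_pos"])*1000).round(1))
E
```

```text
lid [ 0.45437522 -0.35183624  0.086     ] low edges [ 0.42483485 -0.35368722  0.086     ] [ 0.48292756 -0.35004484  0.086     ]
tape c [ 0.58137342 -0.40994134  0.04      ] left [ 0.52815455 -0.40785657  0.04      ] red [ 0.44328372 -0.25254929  0.086     ]
tool d [  0.5   4.9 132.6] tape left [-60.   75.  178.5] tape near [-90.2  99.8 178.5]
```

arm_command:
  moves:
    - {"delta_pos":[0,4.5,30],"turn":[0,0,0],"fingers":1}
    - {"delta_pos":[0,4.5,70],"turn":[0,0,0],"fingers":1}
    - {"delta_pos":[0,4.5,110],"turn":[0,0,0],"fingers":1}
    - {"delta_pos":[0,4.5,145],"turn":[0,0,0],"fingers":1}
    - {"delta_pos":[0,4.5,172],"turn":[0,0,0],"fingers":1}

```text
t: 8.9
ee_pos: [0.4541, -0.3504, 0.0447]
tool_rot: [-2.136, -2.301, 0.0]
contact_force: [-0.4, -0.4, 1.2]
width: 1.001
grasp_force: 0.0
```

arm_command:
  moves:
    - {"delta_pos":[0,0,0],"turn":[0,0,0],"fingers":0.2}
    - {"delta_pos":[0,0,0],"turn":[0,0,0],"fingers":0}
    - {"delta_pos":[0,0,0],"turn":[0,0,0],"fingers":0}
    - {"delta_pos":[0,0,0],"turn":[0,0,0],"fingers":0}
    - {"delta_pos":[0,0,0],"turn":[0,0,0],"fingers":0}
  newtons: 30

```text
t: 9.4
ee_pos: [0.455, -0.3515, 0.0483]
tool_rot: [2.139, 2.299, 0.0]
contact_force: [-0.2, 0.1, -2.7]
width: 0.7
grasp_force: 32.8
```

arm_command:
  moves:
    - {"delta_pos":[0,0,-10],"turn":[0,0,0],"fingers":0}
    - {"delta_pos":[0,0,-35],"turn":[0,0,0],"fingers":0}
    - {"delta_pos":[0,0,-70],"turn":[0,0,0],"fingers":0}
    - {"delta_pos":[0,0,-105],"turn":[0,0,0],"fingers":0}
    - {"delta_pos":[0,0,-130],"turn":[0,0,0],"fingers":0}

```text
t: 9.9
ee_pos: [0.4549, -0.3515, 0.181]
tool_rot: [2.138, 2.298, 0.0]
contact_force: [0.1, -0.4, -3.5]
width: 0.698
grasp_force: 33.4
```

```bash
python3 -c "
from h import *
st=manip.read_state();print(st['width'],st['ee_pos'],st['torque']);go((.526,-.086,.178),False,1.29)"
```

```text
0.6978315599427112 [ 0.4548956  -0.35150414  0.18096852] [0.00526424 0.04407862 0.01372543]
t 9.9 delta [259.7  90.    2.6] turn [0.002  0.0019 0.0012] F [ 0.1 -0.4 -3.5]
```

arm_command:
  moves:
    - {"delta_pos":[12,4,0],"turn":[0,0,0],"fingers":0}
    - {"delta_pos":[40,14,0],"turn":[0,0,0],"fingers":0}
    - {"delta_pos":[75,26,0],"turn":[0,0,0],"fingers":0}
    - {"delta_pos":[110,38,0],"turn":[0,0,0],"fingers":0}
    - {"delta_pos":[145,50,0],"turn":[0,0,0],"fingers":0}

```text
t: 10.4
ee_pos: [0.4939, -0.2011, 0.1766]
tool_rot: [-2.14, -2.299, 0.0]
contact_force: [-0.1, -0.1, -3.1]
width: 0.701
grasp_force: 33.3
```

arm_command:
  moves:
    - {"delta_pos":[35,12,0],"turn":[0,0,0],"fingers":0}
    - {"delta_pos":[68,24,0],"turn":[0,0,0],"fingers":0}
    - {"delta_pos":[95,33,0],"turn":[0,0,0],"fingers":0}
    - {"delta_pos":[112,39,0],"turn":[0,0,0],"fingers":0}
    - {"delta_pos":[115,40,0],"turn":[0,0,0],"fingers":0}

```text
t: 10.9
ee_pos: [0.5256, -0.0832, 0.1766]
tool_rot: [-2.137, -2.302, 0.0]
contact_force: [-1.0, -0.6, -2.9]
width: 0.694
grasp_force: 33.3
```

```bash
python3 - <<'E'
from h import *
st=manip.read_state();print(st['width'],st['ee_pos']);go((.526,-.086,.125),False,1.29)
w=manip.snapshot("wrist"); s=manip.snapshot("scene")[130:270,290:430]
cv2.imwrite("pics/w4.png",cv2.cvtColor(np.hstack([cv2.resize(w,(400,250)),cv2.resize(s,(400,400))[:250]]),cv2.COLOR_RGB2BGR)) if 0 else cv2.imwrite("pics/w4.png",cv2.cvtColor(w,cv2.COLOR_RGB2BGR))
E
```

```text
0.6942234690975545 [ 0.52558445 -0.08324479  0.17656864]
t 10.9 delta [-2.8  0.3 51.6] turn [-0.0009 -0.0007  0.0035] F [-1.  -0.6 -2.9]
```

View pics/w4.png

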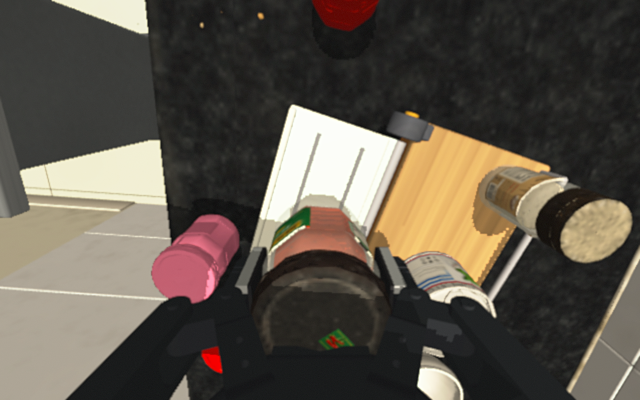

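The jar is held upright over the shelf. The shelf's left end corners are at (292,105) for the lip and (405,140) for the hinge side.

```bash
python3 - <<'E'
from h import *
st=manip.read_state();g=lambda u,v,z:px2w("wrist",(u,v),z,st)
A=g(292,105,.063);B=g(405,140,.064);C=g(258,245,.063);print(A,B,np.linalg.norm(A-B),C)
e=(C-A);e/=np.linalg.norm(e);print("yaw from lip",np.arctan2(e[0],-e[1]))
for y in (-.21,-.23):
    R=Ro.from_euler("z",y).as_matrix();m=A+R@[.05,-.075,0];print(y,m,"tool off in shelf frame",(R.T@(st["ee_pos"]-m)*1000).round(1))
E
```

```text
[ 0.49618528 -0.00454945  0.063     ] [ 0.59420926 -0.02592438  0.064     ] 0.10033238410945783 [ 0.46812824 -0.13726356  0.063     ]
yaw from lip -0.20834189346677096
-0.21 [ 0.52945234 -0.08832477  0.063     ] tool off in shelf frame [ -4.7   2.5 113.8]
-0.23 [ 0.52777029 -0.08897331  0.063     ] tool off in shelf frame [ -3.2   3.4 113.8]
```

arm_command:
  moves:
    - {"delta_pos":[-3,2,15],"turn":[0,0,0],"fingers":0}
    - {"delta_pos":[-3,2,30],"turn":[0,0,0],"fingers":0}
    - {"delta_pos":[-3,2,45],"turn":[0,0,0],"fingers":0}
    - {"delta_pos":[-3,2,55],"turn":[0,0,0],"fingers":0}
    - {"delta_pos":[-3,2,59],"turn":[0,0,0],"fingers":0}

```text
t: 11.5
ee_pos: [0.5273, -0.0885, 0.1164]
tool_rot: [-2.139, -2.298, 0.002]
contact_force: [-0.5, -0.5, -3.0]
width: 0.7
grasp_force: 33.3
```

arm_command:
  moves:
    - {"delta_pos":[0,0,1],"turn":[0,0,0],"fingers":0}
    - {"delta_pos":[0,0,2],"turn":[0,0,0],"fingers":0}
    - {"delta_pos":[0,0,3],"turn":[0,0,0],"fingers":0}

```text
t: 11.8
ee_pos: [0.5282, -0.0884, 0.1159]
tool_rot: [2.139, 2.299, 0.001]
contact_force: [0.2, 1.2, -3.4]
width: 0.696
grasp_force: 33.3
```

arm_command:
  moves:
    - {"delta_pos":[0,0,1],"turn":[0,0,0],"fingers":0}
    - {"delta_pos":[0,0,2],"turn":[0,0,0],"fingers":0}

```text
t: 12.0
ee_pos: [0.528, -0.0883, 0.1135]
tool_rot: [2.14, 2.3, 0.0]
contact_force: [-0.0, 0.4, -2.9]
width: 0.697
grasp_force: 33.3
```

arm_command:
  moves:
    - {"delta_pos":[0,0,1],"turn":[0,0,0],"fingers":0}
    - {"delta_pos":[0,0,2],"turn":[0,0,0],"fingers":0}

```text
t: 12.2
ee_pos: [0.5279, -0.0883, 0.1113]
tool_rot: [2.14, 2.3, 0.0]
contact_force: [0.0, 0.2, -3.1]
width: 0.697
grasp_force: 33.3
```

arm_command:
  moves:
    - {"delta_pos":[0,0,1],"turn":[0,0,0],"fingers":0}

```text
t: 12.3
ee_pos: [0.528, -0.0884, 0.1107]
tool_rot: [2.14, 2.3, 0.0]
contact_force: [-5.9, 0.1, 9.3]
width: 0.7
grasp_force: 33.5
```

Touchdown. Releasing.

arm_command:
  moves:
    - {"delta_pos":[0,0,-0.5],"turn":[0,0,0],"fingers":0.45}
    - {"delta_pos":[0,0,-0.5],"turn":[0,0,0],"fingers":0.6}
    - {"delta_pos":[0,0,-0.5],"turn":[0,0,0],"fingers":0.8}
    - {"delta_pos":[0,0,-0.5],"turn":[0,0,0],"fingers":1}
    - {"delta_pos":[0,0,-0.5],"turn":[0,0,0],"fingers":1}

```text
t: 12.8
ee_pos: [0.528, -0.0883, 0.1109]
tool_rot: [2.14, 2.3, 0.0]
contact_force: [-1.2, -0.3, -0.3]
width: 1.002
grasp_force: 0.0
```

```bash
python3 - <<'E'
from h import *
st=manip.read_state();print(st['width'],st['ee_pos'],st['contact_force'])
w=manip.snapshot("wrist"); cv2.imwrite("pics/w5.png",cv2.cvtColor(w,cv2.COLOR_RGB2BGR))
E
```

```text
1.0015675508355493 [ 0.52800018 -0.08832539  0.11087681] [-1.20576029 -0.27981897 -0.32562723]
```

View pics/w5.png

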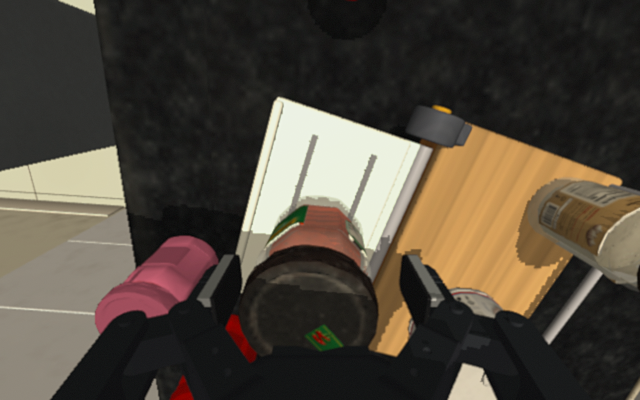

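The jar (lid at (310,310)) stands free between the open pads. Rising straight up.

arm_command:
  moves:
    - {"delta_pos":[0,-1,-8],"turn":[0,0,0],"fingers":1}
    - {"delta_pos":[0,-1,-30],"turn":[0,0,0],"fingers":1}
    - {"delta_pos":[0,-1,-65],"turn":[0,0,0],"fingers":1}
    - {"delta_pos":[0,-1,-100],"turn":[0,0,0],"fingers":1}
    - {"delta_pos":[0,-1,-140],"turn":[0,0,0],"fingers":1}

```text
t: 13.35
ee_pos: [0.5265, -0.0883, 0.2524]
tool_rot: [-2.14, -2.3, 0.0]
contact_force: [0.6, -0.2, -0.4]
width: 1.0
grasp_force: 0.0
```

arm_command:
  moves:
    - {"delta_pos":[-40,0,-10],"turn":[0,0,0],"fingers":1}
    - {"delta_pos":[-80,0,-10],"turn":[0,0,0],"fingers":1}
    - {"delta_pos":[-100,0,-10],"turn":[0,0,0],"fingers":1}
    - {"delta_pos":[-100,0,-10],"turn":[0,0,0],"fingers":1}
    - {"delta_pos":[-100,0,-10],"turn":[0,0,0],"fingers":1}

```text
t: 13.85
ee_pos: [0.534, -0.1882, 0.2611]
tool_rot: [-2.141, -2.299, -0.0]
contact_force: [0.0, 0.3, -0.1]
width: 1.003
grasp_force: 0.0
```

```bash
python3 - <<'E'
from h import *
st=manip.read_state();print(st['contact_force'])
w=manip.snapshot("wrist");s=manip.snapshot("side")[130:280,230:400]
cv2.imwrite("pics/w6.png",cv2.cvtColor(np.vstack([w[:,:],cv2.resize(s,(227,200)).repeat(1,0) if 0 else np.hstack([cv2.resize(s,(227,200)),np.zeros((200,413,3),np.uint8)])]),cv2.COLOR_RGB2BGR))
E
```

```text
[ 0.02848825  0.32812323 -0.05807721]
```

View pics/w6.png

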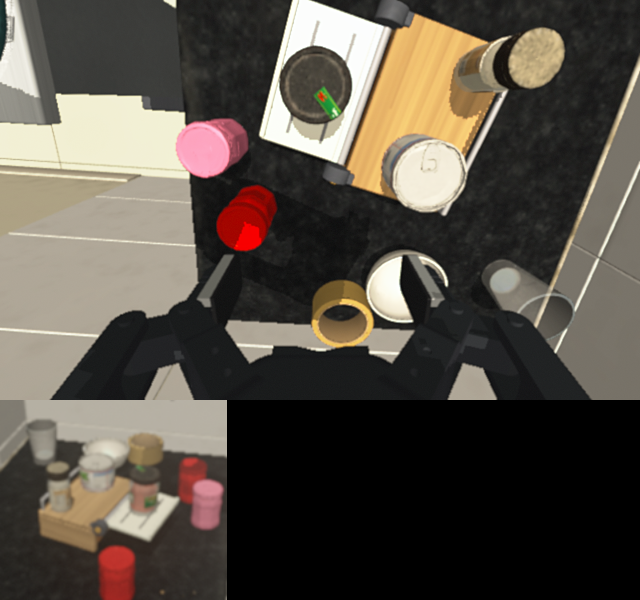

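The jar stands upright near the middle of the locked shelf (lid at (316,85)), and the bystanders are in place. A quick check of the depth offset, then I hand it in.

```bash
python3 - <<'E'
from h import *
st=manip.read_state();g=lambda u,v,z:px2w("wrist",(u,v),z,st)
L=g(316,85,.148);C=g(261,134,.063);A=g(298,-2,.063)
m=C+RR@[.05,.075,0];off=RR.T@(L-m)*1000;print(off.round(1),np.linalg.norm(A-C))
if abs(off[0])<13 and abs(off[1])<35: print(manip.job_done())
E
```

```text
[ -1.1 -10.8  85. ] 0.14153722968278404
the job is handed in; nothing more can be done
None
```

The shelf is locked on its stop with its edge at about 59 mm, and the wide jar stands released upright on it, about 1 mm off the middle in depth and 11 mm in width; the job is handed in at about 14 s. While feeling for the stop I pressed the shelf with about 19.5 N, over the 15 N asked and just under the 20 N limit.

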